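Clamp a carving blank with a T-handle screw

ROBOT

A 7-joint arm with a two-finger parallel gripper is mounted at the origin on a cart in front of the work surface, level with it; the furniture and walls round the work are solid. World frame = base frame: x ahead of the robot, y to its left, z up, the work surface at z = 0. Lengths are in mm, angles in rad, forces in N, time in s.
With the tool pointing down it reaches from about 350 to 900 mm from the base axis. Payload 7.2 kg.
Tool frame: the origin (TCP) lies on the centre line of the jaws, within the pads' length; the fingertips stand 17 mm ahead of it and the grasp point (between the pads) lies 2 mm behind it; z points along the fingers, y is the line along which they close (so a half turn about z gives the same grasp; the last joint's range is limited). The gripper opens to 88 mm and grips with 3 to 60 N. Pads are 20 mm wide; open, the fingers measure 115 mm over their backs; the gripper's body (75 mm by 178 mm) begins 61 mm behind the grasp point.
Start: joints at [1.198, 0.411, -0.013, 1.596, 0.006, 1.134, -0.082], TCP at [187.552, -596.199, 239.653] pointing down, gripper open.
Joint ranges: [-2.95, 2.95], [-0.29, 1.99], [-1.47, 1.44], [0.14, 2.54], [-1.03, 4.17], [0.13, 1.85], [-2.86, 2.86]. Speed limits (rad/s): [2.39, 2.39, 3.01, 3.01, 3.14, 3.14, 3.14].

INTERFACE

Orientations are given as a 3x3 rotation matrix whose columns are the frame's x, y, z axes.
In Python, from rig import ctrl gives the robot as it stands.
- The arm moves only by the tool play_rows, never from a script. Its argument "plan" is a list of rows, each a list of 3 entries, a list of its own where there are three numbers: the gripper's target within -1 to 1 (shut at 1, half-way at 0, fully open at -1), then the shift along the tool's x, y, z in mm, then the turn about the tool's z in rad. A call has 1 to 10 rows; each row is the pose to reach, as a shift and turn from the pose commanded when the call began, along the tool's axes at that moment; what a row does not reach only later rows make up. A row lasts 1/10 s, in which the tool goes at most 50 mm and 8.59 degrees, less where a joint would pass 70% of its speed; a pose out of reach is approached as far as the arm can. A call with a gripper value outside its range is refused whole. The fingers move at their own pace and stop on an object; "squeeze" is the grip in N (left out, the last holds). Time passes only in rows, so rows that repeat a pose let the fingers close. It gives the time, the measured TCP pose, the force, the opening and the grip force at its end, in the units of the state.
- ctrl.get_obs(): the state, without advancing time (a new reading comes with each control period).
- ctrl.snapshot(name): name is "scene" or "side" or "wrist"; returns the picture (384x512x3 uint8, blue, green, red); there is no depth.
- ctrl.camera_info(name): a dict with "K" (3x3 intrinsics, pixels), "rvec" (rotation vector, rad) and "tvec" (3), from world to camera coordinates, as OpenCV has them. Camera axes: x right, y down, z forward; pixel columns grow to the right and rows downward; lengths in mm; the calibration is good to about 2 mm. A picture is of the moment at which its call begins: read the wrist's pose just before it. camera_info takes no time and is no camera call; for the wrist camera it gives the pose at the moment of the call.
- ctrl.close_job(): hands the job in; it is judged then, once.
The state is a dict: "t": time; "qpos": joint angles; "qd": joint speeds; "effort": joint torques, N m; "tool_pos": TCP position; "eef_rot": TCP orientation; "contact_force": force on the tool from outside, world axes, zero at the start; "ft_torque": the same for the moment, N m; "opening": finger opening in mm; "gripper_force": force on a finger pad.
Only numpy, scipy, OpenCV 4.12 (cv2) and the standard library are available. Lean on these libraries where they do the work, as an engineer would, in place of code of your own. Each camera call takes 0.05 s, during which the arm holds its last target. There are 200 camera calls.

TASK

Slide the red-brown wooden blank along its channel until its far end rests gently against the brass stop, then wind the clamp's T-handle clockwise (seen from above), half turn by half turn on alternate ends of its bar, until the sprung foot touches the blank and clamps it with about 40 N, roughly a sixth of a turn after first touch. Do not crush the blank with much more than that, let go of the handle, and leave the other things on the worktop alone.

Things in the scene. Friction and masses are not known exactly. Their poses are not given: they have to be found in the camera images.
- bed: fixed grey-painted bed of the clamp, 235 x 92 x 20 mm thick; origin on the worktop straight under the screw's axis; x runs along the channel towards the brass stop, z up. Two pale fences, 12 mm high above the bed, form a channel 35 mm wide centred on y = 0, from x = -80 to +40 mm
- clamp_frame: fixed blue frame on the bed, same origin and axes. Steel upright 28 mm wide, near face at x = +93 mm, top at z = 245 mm (it keeps a gripper from going round behind the handle); blue arm at z = 105 to 145 mm from there to the screw's axis
- blank: loose red-brown wooden blank, 32 x 140 x 22 mm high, lying on the bed (z = 20 mm) in the channel; origin at the centre of its underside, its length along its own y axis, its -y end faces the stop. It starts 15 to 30 mm short of the stop; home, its near end is at bed x = -100 mm
- rear_end (a point): centre of the end face of the blank that faces the stop, 11 mm above the blank's underside
- stop: fixed brass stop block on the bed, 34 mm wide, 22 mm high; same origin and axes as the bed
- stop_face (a point): centre of the stop's near face, at bed x = +40 mm; the blank is home when its end face meets it
- handle (a joint): turn of the T-handle in rad, growing clockwise from above. At 0 the bar lies along the bed's y axis, red cap towards +y, bar centre line at z = 206 mm; each rad lowers handle and foot by 4.77 mm (30 mm a turn). It stays where it is left. Turning takes 0.25 N m while the foot is free; the foot's load adds 0.0048 N m per newton
- nut (a point): top centre of the nut on the arm (38 mm wide, z = 138 mm), on the screw's axis. Below it hangs the foot, a 26 mm round rubber pad on a spring of 8 N/mm: 38 N per rad of turn after touching the blank. How far it hangs differs each time by up to 8 mm and shows in no pose here: it touches at a handle value somewhere between 5.3 and 7.2 rad, found by feel or sight
- hub (a point): centre of the T-handle on the screw's axis, on the centre line of its bar; steel hub 24 mm across, 15 mm below to 11 mm above this point
- red_end (a point): centre of the red cap on one end of the T-bar, 56 mm from the hub. The bar is steel, 10 mm thick, level; the caps are 15 mm across and 10 mm long, so the bar is free to grip from 12 to 51 mm from the hub
- black_end (a point): centre of the black cap on the other end of the T-bar, 56 mm from the hub
- eraser: blue and white eraser, 23 x 50 x 13 mm, bystander
- gouge: carving gouge with brown wooden handle, 210 mm long, bystander
- pencil: yellow pencil, 203 mm long, bystander
- burr_block: wooden block with small burrs standing in it, 50 x 130 x 66 mm, bystander near the front edge
- chuck_key: small steel T-shaped chuck key, 66 mm long, bystander lying right of the vice
- cap: pale green ribbed cap, 49 mm across, 38 mm high, bystander
There are look-alikes about, which are no part of the job. What is shaped like the blank but green is not meant.

How it is judged (in metres and radians):
On the way, in this order (a step that is already met when the one before it is completed fails the run):
1. the blank is slid home against the stop (horizontal distance between rear_end and stop_face below 0.0035 m and contact force between blank and bed below 8 N), for 0.2 s.
2. the foot clamps the blank (horizontal distance between rear_end and stop_face below 0.0035 m and contact force between blank and bed above 22 N), for 0.2 s.
At the end, for the whole second after the job is handed in: The blank's end is within 3.5 mm of the stop face, the foot presses it onto the bed with 22 to 60 N, the handle and the blank are still (all of step 2 and contact force between blank and bed below 60 N and velocity of joint handle between -0.05 and 0.05 rad/s and linear speed of blank below 0.01 m/s); the robot touches nothing.
It fails at once if the blank is crushed (pressed on the bed with over 75 N) (contact force between blank and bed above 75 N).
It fails at once if the blank is rammed into the stop (over 30 N) (contact force between blank and stop above 30 N).
It fails at once if a bystander is moved by more than 20 mm (distance of any of eraser, gouge, pencil, burr_block, chuck_key, cap from where it was at the start of the episode above 0.02 m).
It also fails if it takes over 72 s, if anything falls off the work surface, if the arm or the gripper's body presses on something with over 40 N, if the wrist force passes 120 N, or if a joint passes its speed limit or range.

## Working session

There is one attempt and no reset: what is moved stays moved. The work goes in short steps, Python scripts to look and compute and a tool call to move; the robot and the scene stay as the last step left them, time stands still between calls to the robot, and variables do not carry over. Pictures are saved under pics/ and viewed, at most 10 in all, crops included, and the job is handed in when it is done.

Besides the shell and the picture viewer there is one more tool, called as name([rows], argument=value, ...), one row to a line, values as JSON. play_rows: Moves the arm, as the interface text tells. Its arguments: {"type":"object","properties":{"plan":{"type":"array","items":{"type":"array"}},"squeeze":{"type":"number"}},"required":["plan"]}

```bash
ls; mkdir -p pics
python3 - <<'E'
from rig import ctrl
import cv2,numpy as np
o=ctrl.get_obs()
for k in o: print(k,np.round(o[k],3).tolist())
a=ctrl.snapshot("scene");b=ctrl.snapshot("side")
cv2.imwrite("pics/scene0.png",a);cv2.imwrite("pics/side0.png",b)
for n in("scene","side","wrist"):
  c=ctrl.camera_info(n);R=cv2.Rodrigues(np.array(c["rvec"]))[0]
  print(n,np.round(c["K"],1).tolist(),np.round(-R.T@np.ravel(c["tvec"])),np.round(R[2],2))
E
```

```text
pics
t 0.0
qpos [1.198, 0.412, -0.013, 1.597, 0.006, 1.134, -0.082]
qd [0.0, 0.001, 0.001, 0.001, -0.0, -0.0, 0.0]
effort [0.002, -58.795, 0.643, -29.107, -0.054, 0.018, 0.0]
tool_pos [187.371, -595.761, 238.821]
eef_rot [[0.954, 0.3, -0.001], [0.3, -0.954, 0.001], [-0.0, -0.002, -1.0]]
contact_force [0.281, 0.4, -0.466]
ft_torque [0.021, -0.018, -0.007]
gripper_force 0.0
opening 87.691
scene [[474.6, 0.0, 256.0], [0.0, 474.6, 191.4], [0.0, 0.0, 1.0]] [1491.  166. 1120.] [-0.68 -0.06 -0.74]
side [[426.2, 0.0, 252.8], [0.0, 426.2, 184.7], [0.0, 0.0, 1.0]] [ 272. -709.  751.] [ 0.3   0.77 -0.56]
wrist [[331.6, 0.0, 256.5], [0.0, 331.6, 195.3], [0.0, 0.0, 1.0]] [ 253. -575.  384.] [-0.24 -0.07 -0.97]
```

View pics/scene0.png

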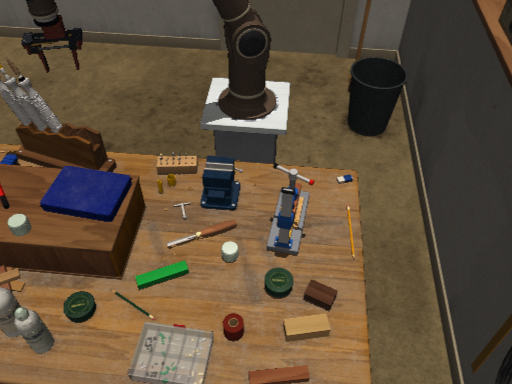

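View pics/side0.png

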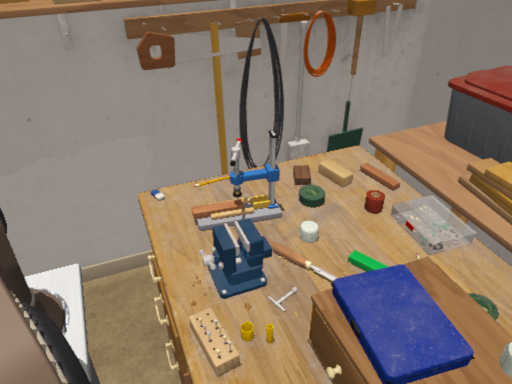

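The scene picture shows the clamp at about (288,215), with the red cap at (308,181) and the blank at its near (robot) side. In the side picture the clamp is at (238,195) and the red cap at (238,142). I'll enlarge both.

```bash
cat > h.py <<'E'
from rig import ctrl
import cv2,numpy as np
def ray(n,uv,c=None):
    c=c or ctrl.camera_info(n);R=cv2.Rodrigues(np.array(c["rvec"],float))[0]
    p=cv2.undistortPoints(np.array([[uv]],float),np.array(c["K"],float),None)[0,0]
    d=R.T@np.array([*p,1.]);return -R.T@np.ravel(c["tvec"]),d/np.linalg.norm(d)
def plane(n,uv,z,c=None):
    o,d=ray(n,uv,c);return o+d*(z-o[2])/d[2]
def cross(r1,r2):
    A=sum(np.eye(3)-np.outer(d,d) for o,d in(r1,r2));b=sum((np.eye(3)-np.outer(d,d))@o for o,d in(r1,r2))
    return np.linalg.solve(A,b)
def proj(n,P,c=None):
    c=c or ctrl.camera_info(n)
    return cv2.projectPoints(np.array(P,float).reshape(-1,1,3),np.array(c["rvec"],float),np.array(c["tvec"],float),np.array(c["K"],float),None)[0][:,0]
E
python3 - <<'E'
import cv2,numpy as np
a=cv2.imread("pics/scene0.png")[155:260,255:365];b=cv2.imread("pics/side0.png")[125:235,180:290]
f=lambda i,h:cv2.resize(i,(400,int(i.shape[0]*400/i.shape[1])),interpolation=cv2.INTER_CUBIC)
a=f(a,0);b=f(b,0);h=min(len(a),len(b));cv2.imwrite("pics/crop0.png",np.hstack([a[:h],b[:h]]))
E
```

```text
(no output)
```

View pics/crop0.png

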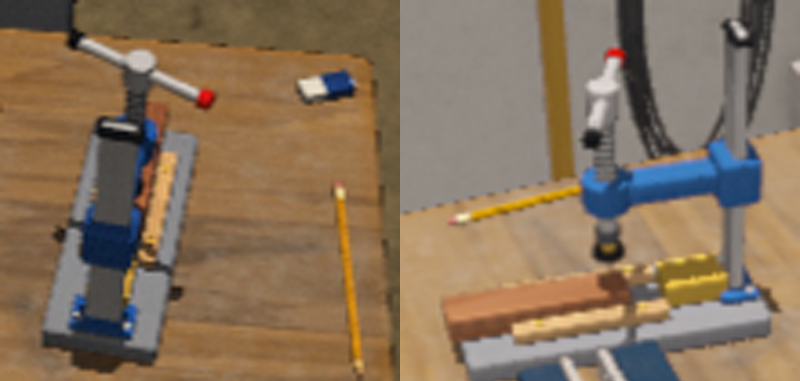

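The crop shows, in scene-crop pixels, the red cap at (205,98), black cap at (76,40), hub at (141,62) and bed top corners at about (195,132), (160,350) and (45,335). In the side crop the red cap is at (615,55) and the black cap at (592,137). The blank protrudes on the robot side, with its near end at about (445,310).

Run:
```python
from h import *
a=cv2.imread("pics/scene0.png");b=cv2.imread("pics/side0.png")
s=lambda x,y:(x/3.636+255-.4,y/3.636+155-.4)
t=lambda x,y:((x-400)/3.636+180-.4,y/3.636+125-.4)
def red(i,y0,y1,x0,x1):
    c=i[y0:y1,x0:x1].astype(int);m=(c[...,2]>150)&(c[...,1]<60)&(c[...,0]<60);y,x=np.nonzero(m);return x.mean()+x0,y.mean()+y0,m.sum()
r1=red(a,170,195,295,325);r2=red(b,130,150,225,250);print(r1,r2)
R=cross(ray("scene",r1[:2]),ray("side",r2[:2]));print("red",R)
B=cross(ray("scene",s(76,40)),ray("side",t(592,137)));print("black",B,(R+B)/2,np.linalg.norm(R-B),R-B)
for q in(r1[:2],s(76,40),s(141,64)):print(plane("scene",q,206))
for q in(r2[:2],t(592,137),t(602,90)):print("side",plane("side",q,206))
for q in[(195,132),(156,348),(45,332),(97,130)]:print("bed",plane("scene",s(*q),20))
for q in[(770,300),(467,345)]:print("bedside",plane("side",t(*q),20))
print("uprt top",plane("scene",s(120,127),245),plane("side",t(737,35),245))
for q in[(443,297),(450,340),(463,318)]:print("blank near",plane("side",t(*q),42))
```

```text
(np.float64(311.3333333333333), np.float64(181.08333333333334), np.int64(12)) (np.float64(238.8), np.float64(139.2), np.int64(5))
red [605.37294948 238.32313341 211.79513569]
black [552.53575704 139.50900352 207.77034918] [578.95435326 188.91606847 209.78274244] 112.1258225305438 [52.83719245 98.81412989  4.02478652]
[598.93371214 239.18869903 206.        ]
[550.13666135 139.72630891 206.        ]
[570.53184803 189.90782102 206.        ]
side [609.09323626 247.4271644  206.        ]
side [553.58741429 141.55607977 206.        ]
side [581.45775261 199.31352508 206.        ]
bed [461.57421004 245.15903285  20.        ]
bed [694.4624692  219.93031603  20.        ]
bed [688.26353957 132.72191863  20.        ]
bed [468.34977353 160.28103746  20.        ]
bedside [696.89792279 150.98847548  20.        ]
bedside [463.87070287 185.64143212  20.        ]
uprt top [673.07663166 177.04695208 245.        ] [672.9468354  171.68499296 245.        ]
blank near [456.8218367  221.12866468  42.        ]
blank near [448.1734927  168.91698366  42.        ]
blank near [463.93042703 190.52580383  42.        ]
```

```bash
cat >> h.py <<'E'
def to(P,yaw,o=None):
    "shift in tool axes and turn to reach TCP P at tool-x yaw (deg, world)"
    o=o or ctrl.get_obs();R=np.array(o["eef_rot"]);d=R.T@(np.array(P)-np.array(o["tool_pos"]))
    y0=np.degrees(np.arctan2(R[1,0],R[0,0]));print("shift",np.round(d,1),"turn",round(-np.radians(yaw-y0),3),"(+-6.283)")
E
python3 - <<'E'
from h import *
to([400,-250,330],90);to([430,207,330],173.5)
E
```

```text
shift [ 306.6 -266.2  -90.8] turn -1.266 (+-6.283)
shift [ 472.3 -693.1  -90.2] turn -2.723 (+-6.283)
```

play_rows([
  [1,[307,-266,-91],-1.27],
  [1,[307,-266,-91],-1.27],
  [1,[307,-266,-91],-1.27],
  [1,[307,-266,-91],-1.27],
  [1,[307,-266,-91],-1.27],
  [1,[307,-266,-91],-1.27],
  [1,[307,-266,-91],-1.27],
  [1,[307,-266,-91],-1.27],
  [1,[307,-266,-91],-1.27],
], squeeze=20)

```text
t: 1.0
tool_pos: [403.2, -245.5, 331.9]
eef_rot: [[-0.016, 1.0, 0.002], [1.0, 0.016, 0.0], [0.0, 0.002, -1.0]]
contact_force: [-0.1, -0.2, 1.0]
opening: 18.9
gripper_force: 0.0
```

Run:
```python
from h import *
print(ctrl.get_obs()["qpos"]);to([420,207,330],173.5)
```

```text
[ 0.85177777  0.10226811 -0.43911834  1.79303376  0.04461539  1.25429559
  0.41690992]
shift [452.1  24.    2. ] turn -1.441 (+-6.283)
```

play_rows([
  [1,[452,24,2],-1.44],
  [1,[452,24,2],-1.44],
  [1,[452,24,2],-1.44],
  [1,[452,24,2],-1.44],
  [1,[452,24,2],-1.44],
  [1,[452,24,2],-1.44],
  [1,[452,24,2],-1.44],
  [1,[452,24,2],-1.44],
  [1,[452,24,2],-1.44],
  [1,[452,24,2],-1.44],
])

```text
t: 2.0
tool_pos: [421.1, 208.3, 328.9]
eef_rot: [[-0.994, 0.112, -0.0], [0.112, 0.994, 0.004], [0.001, 0.004, -1.0]]
contact_force: [-0.2, -0.8, -0.3]
opening: 0.6
gripper_force: 0.0
```

Run:
```python
from h import *
print(np.round(ctrl.get_obs()["qpos"],2));c=ctrl.camera_info("wrist");a=ctrl.snapshot("wrist")
import pickle;pickle.dump(c,open("w1.pkl","wb"));cv2.imwrite("pics/w1.png",a)
```

```text
[ 0.31  0.17 -0.97  1.78  0.15  1.26  0.76]
```

View pics/w1.png

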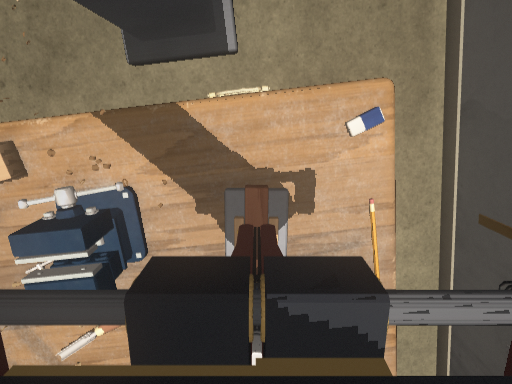

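The wrist picture shows the blank's near end top edge at about (257,185), with sides at x≈246 and 267. The bed's near corners are at (225,189) and (288,187). The vice is clear to the left.

Run:
```python
from h import *
import pickle
c=pickle.load(open("w1.pkl","rb"))
for q,z in[((225,189),20),((288,187),20),((246,185.5),42),((268,185.5),42),((246,225),42)]:print(q,plane("wrist",q,z,c))
u=np.array([np.cos(-.113),np.sin(-.113),0])
for n,O in(("a",np.array([577,190,0])),):print(O-115*u,O-100*u)
to([420,208,60],173.5)
```

```text
(225, 189) [456.35030617 161.93141632  20.        ]
(288, 187) [463.57636128 250.29682358  20.        ]
(246, 185.5) [449.73780714 193.07390467  42.        ]
(268, 185.5) [453.08582242 222.270751    42.        ]
(246, 225) [505.16856777 186.32724536  42.        ]
[462.73343656 202.96736213   0.        ] [477.63777093 201.27596707   0.        ]
shift [  1.5   1.7 268.4] turn 0.003 (+-6.283)
```

Run:
```python
from h import *
to([426,210,46],173.6)
```

```text
shift [ -4.2   4.4 282.4] turn 0.001 (+-6.283)
```

play_rows([
  [1,[-4,4.4,50],0],
  [1,[-4,4.4,100],0],
  [1,[-4,4.4,150],0],
  [1,[-4,4.4,200],0],
  [1,[-4,4.4,250],0],
  [1,[-4,4.4,282],0],
  [1,[-4,4.4,282],0],
])

```text
t: 2.75
tool_pos: [424.7, 203.2, 43.0]
eef_rot: [[-0.992, 0.129, -0.007], [0.129, 0.992, -0.004], [0.007, -0.004, -1.0]]
contact_force: [-0.5, -0.4, -0.0]
opening: 0.8
gripper_force: 0.0
```

play_rows([
  [1,[-4,0,0],0],
  [1,[-8,0,0],0],
  [1,[-12,0,0],0],
  [1,[-16,0,0],0],
  [1,[-20,0,0],0],
  [1,[-22,0,0],0],
])

```text
t: 3.35
tool_pos: [449.8, 202.7, 47.1]
eef_rot: [[-0.992, 0.127, 0.001], [0.127, 0.992, 0.0], [-0.001, 0.0, -1.0]]
contact_force: [-0.3, 0.4, 0.7]
opening: 0.5
gripper_force: 0.3
```

Run:
```python
from h import *
c=ctrl.camera_info("wrist");a=ctrl.snapshot("wrist");b=ctrl.snapshot("side")
import pickle;pickle.dump(c,open("w2.pkl","wb"))
b=cv2.resize(b[125:235,180:290],(384,384),interpolation=cv2.INTER_CUBIC)
cv2.imwrite("pics/w2.png",np.hstack([a[:,56:456],b]))
```

```text
(no output)
```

View pics/w2.png

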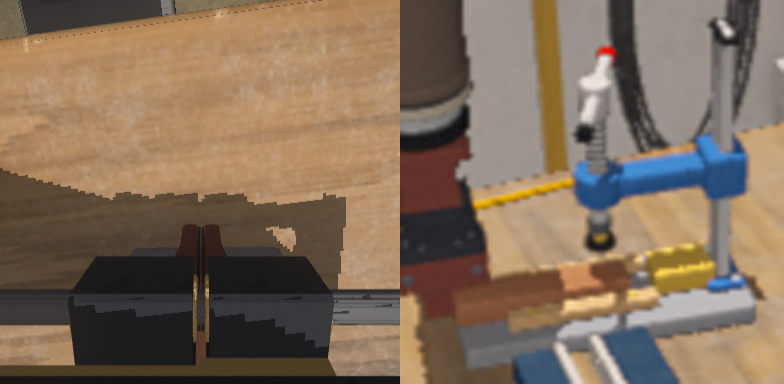

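The finger tips stand at the blank's near end. In the side view a gap to the brass stop remains at around (640,262). I'll keep pushing gently.

play_rows([
  [1,[-2,0,0],0],
  [1,[-4,0,0],0],
  [1,[-6,0,0],0],
  [1,[-8,0,0],0],
  [1,[-10,0,0],0],
])

```text
t: 3.95
tool_pos: [459.2, 201.6, 46.6]
eef_rot: [[-0.992, 0.126, -0.0], [0.126, 0.992, -0.0], [0.0, -0.0, -1.0]]
contact_force: [0.1, 0.1, -0.1]
opening: 0.1
gripper_force: 0.2
```

play_rows([
  [1,[-1,0,0],0],
  [1,[-2,0,0],0],
  [1,[-3,0,0],0],
])

```text
t: 4.25
tool_pos: [462.0, 201.2, 46.6]
eef_rot: [[-0.992, 0.126, -0.0], [0.126, 0.992, -0.0], [0.0, -0.0, -1.0]]
contact_force: [0.7, 0.3, 0.2]
opening: 0.1
gripper_force: 0.1
```

```bash
cat > red.py <<'E'
from h import *
import sys
b=ctrl.snapshot("side");a=cv2.imread("pics/side0.png")
o=ctrl.get_obs();print(np.round(o["tool_pos"],1),np.round(o["contact_force"],1))
f=lambda i:cv2.resize(i[180:225,190:270],(800,450),interpolation=cv2.INTER_CUBIC)
cv2.imwrite(sys.argv[1],np.vstack([f(a)[150:],f(b)[150:]]))
E
python3 red.py pics/c3.png
```

```text
[462.2 201.1  46.6] [-0.1 -0.7  0.7]
```

View pics/c3.png

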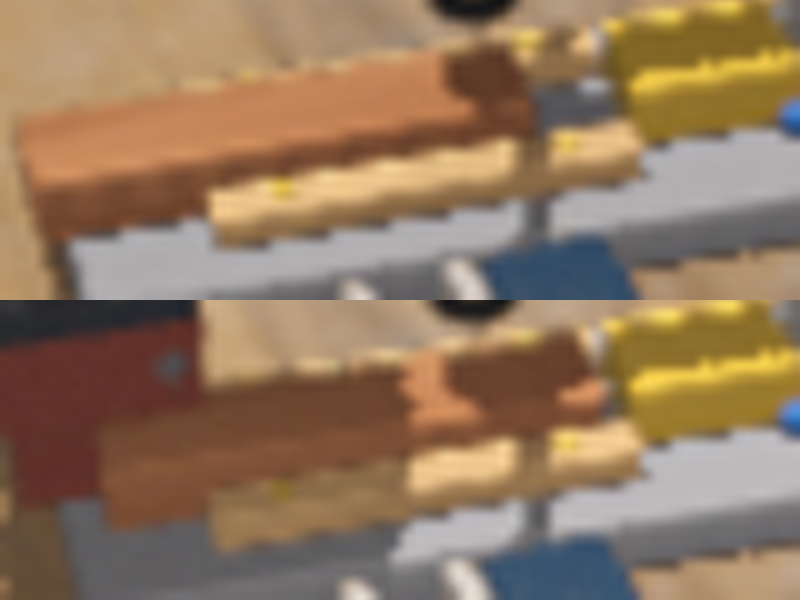

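The blank's far corner moved from x≈530 to 603, with the stop corner at about 627. So it has moved about 20 mm and about 6 mm remains.

play_rows([
  [1,[-1,0,0],0],
  [1,[-2,0,0],0],
  [1,[-3,0,0],0],
  [1,[-4,0,0],0],
])

```text
t: 4.7
tool_pos: [466.1, 200.7, 46.6]
eef_rot: [[-0.992, 0.126, 0.0], [0.126, 0.992, -0.0], [-0.0, -0.0, -1.0]]
contact_force: [-0.4, 0.6, -0.1]
opening: 0.3
gripper_force: 0.1
```

play_rows([
  [1,[-0.5,0,0],0],
  [1,[-1,0,0],0],
  [1,[-1,0,0],0],
])

```text
t: 5.0
tool_pos: [467.1, 200.5, 46.6]
eef_rot: [[-0.992, 0.127, 0.0], [0.127, 0.992, 0.0], [-0.0, 0.0, -1.0]]
contact_force: [-0.9, -0.2, 0.2]
opening: 0.7
gripper_force: 0.0
```

play_rows([
  [1,[-0.5,0,0],0],
  [1,[-1,0,0],0],
  [1,[-1,0,0],0],
])

```text
t: 5.3
tool_pos: [468.0, 200.4, 46.6]
eef_rot: [[-0.992, 0.126, 0.0], [0.126, 0.992, 0.0], [-0.0, 0.0, -1.0]]
contact_force: [-0.4, -0.6, 0.0]
opening: 0.3
gripper_force: 0.0
```

play_rows([
  [1,[-0.5,0,0],0],
  [1,[-0.5,0,0],0],
])

```text
t: 5.5
tool_pos: [468.5, 200.4, 46.6]
eef_rot: [[-0.992, 0.126, 0.0], [0.126, 0.992, -0.0], [-0.0, -0.0, -1.0]]
contact_force: [-0.5, 0.8, -0.3]
opening: 0.1
gripper_force: 0.1
```

play_rows([
  [1,[-0.5,0,0],0],
  [1,[-0.5,0,0],0],
])

```text
t: 5.7
tool_pos: [468.8, 200.3, 46.6]
eef_rot: [[-0.992, 0.126, -0.0], [0.126, 0.992, -0.0], [0.0, -0.0, -1.0]]
contact_force: [-1.8, -0.3, 1.1]
opening: 0.2
gripper_force: 0.6
```

```bash
python3 red.py pics/c4.png
```

```text
[468.8 200.3  46.6] [-2.   0.6  0.9]
```

View pics/c4.png

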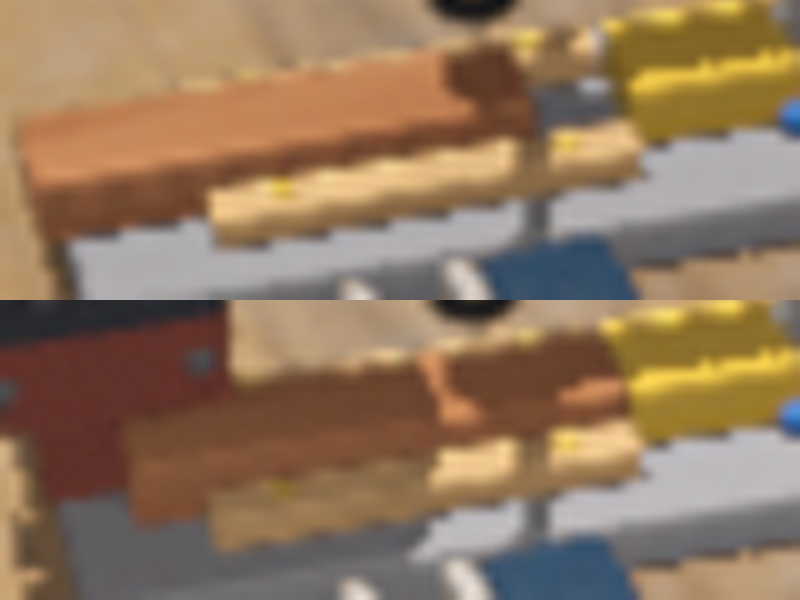

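The blank now sits flush against the brass stop: its far edge at x≈625 meets the stop's edge and the force is about 2 N. I'll retreat and go to the black end.

play_rows([
  [1,[-0.5,0,0],0],
  [1,[-0.5,0,0],0],
  [1,[-0.5,0,0],0],
  [1,[5,0,0],0],
  [0.5,[30,0,-10],0],
  [0,[40,0,-60],0],
  [0,[50,0,-110],0],
  [0,[50,0,-160],0],
  [0,[50,0,-210],0],
  [0,[50,0,-260],0],
])

```text
t: 6.75
tool_pos: [419.2, 206.5, 306.9]
eef_rot: [[-0.992, 0.126, 0.002], [0.126, 0.992, -0.0], [-0.002, -0.0, -1.0]]
contact_force: [2.1, -0.6, -0.5]
opening: 42.9
gripper_force: 0.0
```

Run:
```python
from h import *
to([559.6,153.6,300],242);to([559.6,153.6,212],242)
```

```text
shift [-145.9  -34.7    7.2] turn -1.209 (+-6.283)
shift [-145.8  -34.7   95.2] turn -1.209 (+-6.283)
```

play_rows([
  [0,[-40,-10,0],-0.3],
  [0,[-80,-20,0],-0.6],
  [0,[-120,-30,0],-0.9],
  [0,[-146,-35,0],-1.21],
  [0,[-146,-35,0],-1.21],
  [0,[-146,-35,0],-1.21],
  [0,[-146,-35,0],-1.21],
  [0,[-146,-35,0],-1.21],
  [0,[-146,-35,0],-1.21],
])

```text
t: 7.65
tool_pos: [560.1, 153.1, 304.4]
eef_rot: [[-0.467, -0.884, 0.0], [-0.884, 0.467, 0.0], [-0.0, -0.0, -1.0]]
contact_force: [0.9, 0.2, 0.8]
opening: 44.0
gripper_force: 0.0
```

Run:
```python
from h import *
import pickle
print(np.round(ctrl.get_obs()["qpos"],2))
to([559.6,153.6,212],242);c=ctrl.camera_info("wrist");a=ctrl.snapshot("wrist");cv2.imwrite("pics/w5.png",a)
pickle.dump(c,open("w5.pkl","wb"))
print(proj("wrist",[[578,188,204.5],[578-26.4,188-49.5,204.5],[578+26.4,188+49.5,204.5],[559.6,153.6,204]],c))
```

```text
[ 0.44  0.52 -1.14  1.57  0.48  1.37  1.9 ]
shift [-0.2  0.7 92.4] turn -6.28 (+-6.283)
[[256.34409652 247.67034985]
 [256.60218063 178.69513086]
 [256.11252599 309.55958473]
 [256.58156854 200.35148873]]
```

View pics/w5.png

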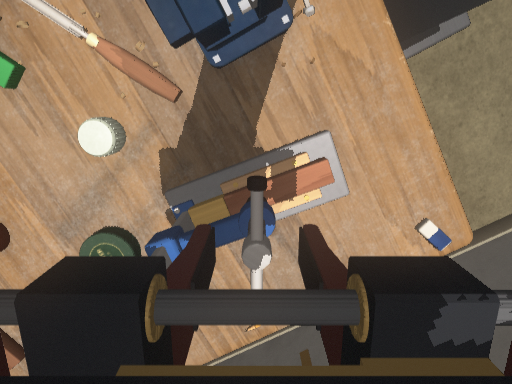

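The bar lies centred between the fingers, with the black cap at (257,183) and the hub at (257,245), close to the prediction. I'll descend and grip.

play_rows([
  [0,[0,0,40],0],
  [0,[0,0,80],0],
  [0,[0,0,92],0],
  [0,[0,0,92],0],
  [1,[0,0,92],0],
  [1,[0,0,92],0],
  [1,[0,0,92],0],
  [1,[0,0,92],0],
  [1,[0,0,92],0],
], squeeze=15)

```text
t: 8.6
tool_pos: [560.3, 153.5, 213.4]
eef_rot: [[-0.469, -0.883, 0.002], [-0.883, 0.469, 0.0], [-0.001, -0.001, -1.0]]
contact_force: [1.4, 0.5, 1.0]
opening: 9.8
gripper_force: 15.3
```

```bash
cat > arc.py <<'E'
from h import *
import sys
# rows for clockwise sweep about hub C at radius measured now; step 0.14 rad
C=np.array([float(sys.argv[1]),float(sys.argv[2])])
o=ctrl.get_obs();p=np.array(o["tool_pos"]);R=np.array(o["eef_rot"])
v=p[:2]-C;print("r",np.linalg.norm(v),"ang",np.degrees(np.arctan2(v[1],v[0]))%360,"yaw",np.degrees(np.arctan2(R[1,0],R[0,0]))%360,"z",p[2],"F",np.round(o["contact_force"],1),"T",np.round(o["ft_torque"],2),"j7",round(o["qpos"][6],2))
r=float(sys.argv[3]) if len(sys.argv)>3 else np.linalg.norm(v)
for k in range(1,11):
    a=.14*k;d=np.array([np.cos(a)-1,np.sin(a)])*r
    # tool frame: x outward, y = clockwise tangent (z down)
    print(k,np.round([d[0],d[1],4.77*a],1),round(a,2))
E
python3 arc.py 578 188 39
```

```text
r 38.74757433522226 ang 242.87475780240692 yaw 242.03824510413983 z 213.39012080041104 F [1.4 0.5 1. ] T [ 0.05 -0.3   0.01] j7 1.83
1 [-0.4  5.4  0.7] 0.14
2 [-1.5 10.8  1.3] 0.28
3 [-3.4 15.9  2. ] 0.42
4 [-6.  20.7  2.7] 0.56
5 [-9.2 25.1  3.3] 0.7
6 [-13.  29.   4.] 0.84
7 [-17.3  32.4   4.7] 0.98
8 [-22.   35.1   5.3] 1.12
9 [-27.1  37.1   6. ] 1.26
10 [-32.4  38.4   6.7] 1.4
```

play_rows([
  [1,[-0.4,5.4,0.7],0.14],
  [1,[-1.5,10.8,1.3],0.28],
  [1,[-3.4,15.9,2],0.42],
  [1,[-6,20.7,2.7],0.56],
  [1,[-9.2,25.1,3.3],0.7],
  [1,[-13,29,4],0.84],
  [1,[-17.3,32.4,4.7],0.98],
  [1,[-22,35.1,5.3],1.12],
  [1,[-27.1,37.1,6],1.26],
  [1,[-32.4,38.4,6.7],1.4],
])

```text
t: 9.6
tool_pos: [540.2, 201.3, 206.7]
eef_rot: [[-0.949, 0.316, -0.0], [0.316, 0.949, 0.001], [0.001, 0.001, -1.0]]
contact_force: [-2.7, 1.1, 4.9]
opening: 10.4
gripper_force: 16.7
```

```bash
python3 arc.py 578 188 39|head -1;python3 - <<'E'
from h import *
a=ctrl.snapshot("scene")
E
```

```text
r 40.04939757246872 ang 160.55878229589686 yaw 161.59874438166446 z 206.74153873796055 F [-2.7  1.1  4.9] T [0.29 0.54 0.17] j7 0.5
```

play_rows([
  [1,[-0.4,5.4,0.7],0.14],
  [1,[-1.5,10.8,1.3],0.28],
  [1,[-3.4,15.9,2],0.42],
  [1,[-6,20.7,2.7],0.56],
  [1,[-9.2,25.1,3.3],0.7],
  [1,[-13,29,4],0.84],
  [1,[-17.3,32.4,4.7],0.98],
  [1,[-22,35.1,5.3],1.12],
  [1,[-27.1,37.1,6],1.26],
  [1,[-31.4,38.3,6.5],1.37],
])

```text
t: 10.65
tool_pos: [582.7, 230.5, 200.3]
eef_rot: [[0.115, 0.993, 0.001], [0.993, -0.115, 0.005], [0.005, 0.001, -1.0]]
contact_force: [-0.5, 7.9, 1.5]
opening: 10.2
gripper_force: 15.1
```

play_rows([
  [0,[0,0,0],0],
  [0,[0,0,0],0],
  [0,[0,0,-50],0],
  [0,[0,0,-80],0],
  [0,[0,0,-80],0],
])

```text
t: 11.15
tool_pos: [584.5, 227.1, 284.3]
eef_rot: [[0.114, 0.994, 0.007], [0.994, -0.114, 0.002], [0.003, 0.007, -1.0]]
contact_force: [-0.6, 0.6, 0.3]
opening: 43.2
gripper_force: 0.0
```

```bash
python3 arc.py 578 188 39|head -1;python3 - <<'E'
from h import *
a=np.radians(264.5);u=np.array([np.cos(a),np.sin(a)])
p=np.array([578.,188])+39*u
to([*p,275],264.5)
E
```

```text
r 39.6322059774167 ang 80.51965506037767 yaw 83.47754446616258 z 284.3013176934885 F [-0.6  0.6  0.3] T [-0.04 -0.04 -0.01] j7 -0.72
shift [-78.6  -1.4   9.1] turn -3.159 (+-6.283)
```

play_rows([
  [0,[-30,0,0],-0.15],
  [0,[-79,-1,9],-1.5],
  [0,[-79,-1,9],-1.5],
  [0,[-79,-1,9],-1.5],
  [0,[-79,-1,9],-1.5],
  [0,[-79,-1,9],-1.5],
  [0,[-79,-1,9],-1.5],
  [0,[-79,-1,9],-1.5],
  [0,[-79,-1,9],-1.5],
  [0,[-79,-1,9],-1.5],
])

```text
t: 12.15
tool_pos: [572.3, 147.4, 269.6]
eef_rot: [[-0.984, 0.178, -0.001], [0.178, 0.984, -0.001], [0.001, -0.001, -1.0]]
contact_force: [0.7, -0.4, -0.0]
opening: 43.9
gripper_force: 0.0
```

play_rows([
  [0,[0,0,0],-1.66],
  [0,[0,0,0],-1.66],
  [0,[0,0,0],-1.66],
  [0,[0,0,0],-1.66],
  [0,[0,0,0],-1.66],
  [0,[0,0,0],-1.66],
  [0,[0,0,0],-1.66],
  [0,[0,0,0],-1.66],
  [0,[0,0,0],-1.66],
  [0,[0,0,0],-1.66],
])

```text
t: 13.15
tool_pos: [572.4, 147.4, 269.7]
eef_rot: [[-0.247, -0.969, -0.001], [-0.969, 0.247, -0.001], [0.001, 0.001, -1.0]]
contact_force: [0.3, 0.6, -0.1]
opening: 44.1
gripper_force: 0.0
```

Run:
```python
from h import *
a=np.radians(263.4);u=np.array([np.cos(a),np.sin(a)])
p=np.array([578.,188])+39*u
to([*p,199],263.4)
print(ctrl.get_obs()["qpos"][6])
a=ctrl.snapshot("wrist");h=cv2.cvtColor(a,cv2.COLOR_BGR2HSV);m=((h[...,0]<6)|(h[...,0]>174))&(h[...,1]>200)&(h[...,2]>120)
n,_,st,ce=cv2.connectedComponentsWithStats(m.astype(np.uint8));print([(s[4],np.round(q)) for s,q in zip(st,ce) if 20<s[4]<5000])
print(proj("wrist",[[*(np.array([578.,188])+56*u),191]]))
```

```text
shift [-2.2 -0.7 70.7] turn -6.417 (+-6.283)
2.14341123980924
[]
[[251.98411257 188.26295889]]
```

play_rows([
  [0,[-2,-0.7,0],-0.13],
  [0,[-2,-0.7,40],-0.13],
  [0,[-2,-0.7,71],-0.13],
  [0,[-2,-0.7,71],-0.13],
  [1,[-2,-0.7,71],-0.13],
  [1,[-2,-0.7,71],-0.13],
  [1,[-2,-0.7,71],-0.13],
  [1,[-2,-0.7,71],-0.13],
  [1,[-2,-0.7,71],-0.13],
])

```text
t: 14.1
tool_pos: [575.1, 150.2, 200.5]
eef_rot: [[-0.128, -0.992, 0.003], [-0.992, 0.128, 0.0], [-0.001, -0.003, -1.0]]
contact_force: [2.4, 0.4, 1.7]
opening: 9.6
gripper_force: 19.2
```

```bash
python3 arc.py 578 188 39|head -1
```

```text
r 37.924653617534794 ang 265.5782428683809 yaw 262.6648728898909 z 200.5200114483688 F [2.4 0.4 1.7] T [ 0.25 -0.64  0.13] j7 2.19
```

```bash
cat > foot.py <<'E'
from h import *
import sys
b=ctrl.snapshot("side");cv2.imwrite("pics/foot_%s.png"%sys.argv[1],b)
P=proj("side",[[578,188,z] for z in(42,55,70,85,100)]);print(np.round(P,1).tolist())
g=b[178:212,225:248].astype(int).sum(2)//3
c=int(round(P[1,0]));print(c)
for r in range(180,210):print(r,g[r-178,c-3-225:c+4-225])
E
python3 foot.py 3.14
```

```text
[[237.0, 203.1], [236.9, 199.3], [236.8, 194.9], [236.6, 190.4], [236.5, 185.8]]
237
180 [74 74 74 73 74 71 72]
181 [74 75 75 75 73 71 70]
182 [74 74 75 74 74 71 66]
183 [73 73 73 73 72 72 73]
184 [ 85  79  76  77  77  91 113]
185 [114 106  94  95  88  90 137]
186 [115 107 109 109 100  96 138]
187 [116 105  99  99  93  98 137]
188 [121 107 108 109  99 102 137]
189 [130 114 108 104  98 111 142]
190 [116 118 126 128 121 107 119]
191 [100 116 131 134 127 103  98]
192 [ 86 102 118 118 107  82  87]
193 [82 74 79 81 74 65 86]
194 [82 61 65 65 62 60 84]
195 [71 63 68 67 67 51 58]
196 [49 78 90 91 93 63 38]
197 [33 63 84 98 82 50 30]
198 [29 33 49 58 49 31 30]
199 [38 25 28 32 29 28 27]
200 [71 34 30 31 31 34 47]
201 [100  64  51  48  48  61  67]
202 [104  72  68  68  68  70  69]
203 [89 72 69 70 71 71 70]
204 [128 100  75  70  69  69  71]
205 [116 121  95  73  69  74  74]
206 [85 94 87 80 79 79 78]
207 [79 80 81 78 80 80 78]
208 [80 80 79 79 79 82 82]
209 [82 81 73 77 85 92 99]
```

play_rows([
  [1,[-0.4,5.4,0.7],0.14],
  [1,[-1.5,10.8,1.3],0.28],
  [1,[-3.4,15.9,2],0.42],
  [1,[-6,20.7,2.7],0.56],
  [1,[-9.2,25.1,3.3],0.7],
  [1,[-13,29,4],0.84],
  [1,[-17.3,32.4,4.7],0.98],
  [1,[-22,35.1,5.3],1.12],
  [1,[-27.1,37.1,6],1.26],
  [1,[-32.4,38.4,6.7],1.4],
])

```text
t: 15.15
tool_pos: [539.9, 187.4, 193.7]
eef_rot: [[-0.999, -0.038, 0.001], [-0.038, 0.999, -0.0], [-0.001, -0.0, -1.0]]
contact_force: [-0.6, 0.1, 5.4]
opening: 9.3
gripper_force: 18.8
```

```bash
python3 arc.py 578 188 39|head -1; python3 foot.py 4.54
```

```text
r 38.12366604558897 ang 180.94772124201168 yaw 182.15751359009644 z 193.72552655978356 F [-0.6  0.1  5.4] T [-0.18 -0.09  0.16] j7 0.87
[[237.0, 203.1], [236.9, 199.3], [236.8, 194.9], [236.6, 190.4], [236.5, 185.8]]
237
180 [73 74 76 74 73 72 70]
181 [74 75 74 74 73 71 70]
182 [74 75 76 75 73 70 67]
183 [72 72 74 74 72 73 73]
184 [ 85  75  75  78  75  90 113]
185 [108  87  87  94  88  94 139]
186 [114 102 118 116 101  97 138]
187 [115  89  96 102  93  98 137]
188 [120 104 107 108  99 101 137]
189 [118 105  99 101  94  99 142]
190 [117 106 109 110  99 103 145]
191 [130 113 106 105  98 113 145]
192 [134 124 126 128 122 108 120]
193 [107 118 131 133 128 105  98]
194 [ 87 100 116 119 108  82  87]
195 [83 72 79 81 73 63 85]
196 [92 63 64 65 62 60 83]
197 [65 62 68 69 67 56 54]
198 [42 85 91 91 93 64 35]
199 [28 60 81 89 78 50 29]
200 [25 34 47 51 46 32 28]
201 [30 26 30 30 29 29 31]
202 [45 36 32 32 31 34 45]
203 [68 58 51 47 49 60 67]
204 [71 70 69 67 66 70 71]
205 [73 73 72 72 71 72 74]
206 [76 79 82 79 79 79 80]
207 [79 80 81 80 80 80 77]
208 [81 80 80 78 79 82 83]
209 [84 82 76 77 86 93 98]
```

play_rows([
  [1,[-0.4,5.4,0.7],0.14],
  [1,[-1.5,10.8,1.3],0.28],
  [1,[-3.4,15.9,2],0.42],
  [1,[-6,20.7,2.7],0.56],
  [1,[-9.2,25.1,3.3],0.7],
  [1,[-13,29,4],0.84],
  [1,[-17.3,32.4,4.7],0.98],
  [1,[-22,35.1,5.3],1.12],
  [1,[-27.1,37.1,6],1.26],
])

```text
t: 16.1
tool_pos: [565.0, 226.9, 187.7]
eef_rot: [[-0.345, 0.939, 0.0], [0.939, 0.345, 0.002], [0.001, 0.001, -1.0]]
contact_force: [-2.4, 2.2, 5.7]
opening: 9.7
gripper_force: 18.5
```

```bash
cat > track.py <<'E'
from h import *
import sys
n=sys.argv[1];f="pics/foot_%s.png"%n
b=ctrl.snapshot("side");cv2.imwrite(f,b)
def shift(fa,fb,r0,r1):
    U=10;up=lambda i:cv2.resize(i[170:225,225:250].astype(np.float32),None,fx=4,fy=U,interpolation=cv2.INTER_CUBIC)
    a,b=up(cv2.imread(fa)),up(cv2.imread(fb))
    T=a[(r0-170)*U:(r1-170)*U,8*4:16*4]
    S=b[(r0-172)*U:(r1-163)*U,8*4:16*4]
    m=cv2.matchTemplate(S,T,cv2.TM_CCOEFF_NORMED);i=int(m.argmax());return i/U-2,round(float(m.max()),3)
for ref in("3.14","4.54"):
    d=0 if ref=="3.14" else 2
    print(ref,"housing",shift("pics/foot_%s.png"%ref,f,190+d,195+d),"pad",shift("pics/foot_%s.png"%ref,f,195+d,202+d))
o=ctrl.get_obs();R=np.array(o["eef_rot"]);y=np.degrees(np.arctan2(R[1,0],R[0,0]))
print("h mod pi",np.radians(262.75-y)%np.pi)
E
python3 arc.py 578 188 39|head -1; cp pics/foot_4.54.png /tmp; python3 track.py 5.8
```

```text
r 41.06055283195416 ang 108.485517243205 yaw 110.18338338231452 z 187.74724029612656 F [-2.4  2.2  5.7] T [0.3  0.29 0.17] j7 -0.31
3.14 housing (3.8, 0.915) pad (3.5999999999999996, 0.848)
4.54 housing (1.7999999999999998, 0.93) pad (1.6, 0.958)
h mod pi 2.6718066614829863
```

play_rows([
  [1,[-0.4,5.4,0.7],0.14],
  [1,[-1.5,10.8,1.3],0.28],
  [1,[-3.4,15.9,2],0.42],
  [1,[-4.3,17.8,2.2],0.47],
  [1,[-4.3,17.8,2.2],0.47],
])

```text
t: 16.65
tool_pos: [583.4, 229.6, 185.6]
eef_rot: [[0.114, 0.994, 0.001], [0.994, -0.114, 0.002], [0.003, 0.0, -1.0]]
contact_force: [-1.4, 3.5, 4.6]
opening: 9.7
gripper_force: 18.1
```

```bash
python3 arc.py 578 188 39|head -1; python3 track.py 6.28
```

```text
r 41.93467118410103 ang 82.65619724428547 yaw 83.48052734581283 z 185.61576573378994 F [-1.4  3.5  4.6] T [0.65 0.07 0.12] j7 -0.72
3.14 housing (4.4, 0.927) pad (3.5999999999999996, 0.855)
4.54 housing (2.3, 0.927) pad (1.6, 0.919)
h mod pi 3.1274071988461314
```

play_rows([
  [0,[0,0,0],0],
  [0,[0,0,0],0],
  [0,[0,0,0],0],
  [0,[0,0,-50],0],
  [0,[0,0,-85],0],
  [0,[0,0,-85],0],
])

```text
t: 17.3
tool_pos: [585.5, 228.4, 274.9]
eef_rot: [[0.116, 0.993, 0.007], [0.993, -0.116, 0.003], [0.004, 0.007, -1.0]]
contact_force: [-0.1, 0.2, -0.1]
opening: 43.9
gripper_force: 0.0
```

Run:
```python
from h import *
a=np.radians(263.4);u=np.array([np.cos(a),np.sin(a)])
p=np.array([578.,188])+38*u
to([*p,270],263.4)
```

```text
shift [-79.   -2.8   4.6] turn -3.143 (+-6.283)
```

Run:
```python
import cv2,numpy as np
cv2.imwrite("pics/cmp.png",np.hstack([cv2.resize(cv2.imread(f"pics/foot_{n}.png")[178:214,222:252],(260,312),interpolation=cv2.INTER_CUBIC) for n in("4.54","5.8","6.28")]))
```

```text
(no output)
```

View pics/cmp.png

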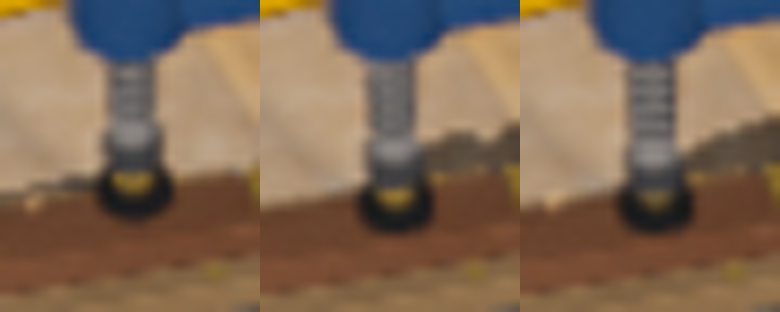

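play_rows([
  [0,[-30,-1,0],-0.15],
  [0,[-79,-2.8,4.6],-1.5],
  [0,[-79,-2.8,4.6],-1.5],
  [0,[-79,-2.8,4.6],-1.5],
  [0,[-79,-2.8,4.6],-1.5],
  [0,[-79,-2.8,4.6],-1.5],
  [0,[-79,-2.8,4.6],-1.5],
  [0,[-79,-2.8,4.6],-1.5],
  [0,[-79,-2.8,4.6],-1.5],
  [0,[-79,-2.8,4.6],-1.5],
])

```text
t: 18.3
tool_pos: [571.3, 148.8, 264.1]
eef_rot: [[-0.984, 0.18, -0.001], [0.18, 0.984, -0.0], [0.001, -0.001, -1.0]]
contact_force: [-0.9, 0.0, -0.9]
opening: 44.1
gripper_force: 0.0
```

play_rows([
  [0,[0,0,0],-1.64],
  [0,[0,0,0],-1.64],
  [0,[0,0,0],-1.64],
  [0,[0,0,0],-1.64],
  [0,[0,0,0],-1.64],
  [0,[0,0,0],-1.64],
  [0,[0,0,0],-1.64],
  [0,[0,0,0],-1.64],
  [0,[0,0,0],-1.64],
  [0,[0,0,0],-1.64],
])

```text
t: 19.3
tool_pos: [571.3, 148.8, 264.2]
eef_rot: [[-0.249, -0.969, -0.001], [-0.969, 0.249, -0.0], [0.001, 0.001, -1.0]]
contact_force: [0.1, 1.0, -0.5]
opening: 43.9
gripper_force: 0.0
```

Run:
```python
from h import *
a=np.radians(263.4);u=np.array([np.cos(a),np.sin(a)])
p=np.array([578.,188])+38*u
to([*p,186],263.4)
```

```text
shift [-2.  -2.  78.2] turn -6.419 (+-6.283)
```

The comparison shows the black pad bottom at y≈218, then 232, then 232. It has stopped on the blank while the housing above it kept coming down, so first touch was at about h≈5.7. I need h≈6.77.

play_rows([
  [0,[-2,-2,0],-0.13],
  [0,[-2,-2,40],-0.13],
  [0,[-2,-2,78],-0.13],
  [0,[-2,-2,78],-0.13],
  [1,[-2,-2,78],-0.13],
  [1,[-2,-2,78],-0.13],
  [1,[-2,-2,78],-0.13],
  [1,[-2,-2,78],-0.13],
  [1,[-2,-2,78],-0.13],
])

```text
t: 20.2
tool_pos: [575.5, 150.7, 188.2]
eef_rot: [[-0.128, -0.992, 0.004], [-0.992, 0.128, 0.0], [-0.001, -0.004, -1.0]]
contact_force: [2.3, -0.3, 1.5]
opening: 9.7
gripper_force: 15.0
```

play_rows([
  [1,[-0.4,5.4,0.7],0.14],
  [1,[-1.5,10.8,1.3],0.28],
  [1,[-2.3,13.0,1.7],0.35],
  [1,[-2.3,13.0,1.7],0.35],
])

```text
t: 20.6
tool_pos: [562.5, 154.5, 186.5]
eef_rot: [[-0.461, -0.888, 0.003], [-0.888, 0.461, -0.001], [-0.001, -0.003, -1.0]]
contact_force: [3.3, -1.7, 4.0]
opening: 9.8
gripper_force: 15.0
```

```bash
python3 arc.py 578 188 39|head -1; python3 track.py 6.6
```

```text
r 36.91339552862867 ang 245.25244261421895 yaw 242.57570729312067 z 186.475071709876 F [ 3.3 -1.7  4. ] T [-0.3  -0.77  0.19] j7 1.92
3.14 housing (4.9, 0.952) pad (3.7, 0.751)
4.54 housing (2.8, 0.961) pad (1.6, 0.662)
h mod pi 0.3495965982010132
```

play_rows([
  [1,[-0.1,2.7,0.3],0.07],
  [1,[-0.4,5.4,0.7],0.14],
  [1,[-0.4,5.4,0.7],0.14],
  [1,[-0.4,5.4,0.7],0.14],
])

```text
t: 21.05
tool_pos: [557.8, 157.3, 185.7]
eef_rot: [[-0.577, -0.816, 0.002], [-0.816, 0.577, -0.0], [-0.001, -0.002, -1.0]]
contact_force: [1.8, -3.2, 8.4]
opening: 9.7
gripper_force: 15.0
```

```bash
python3 arc.py 578 188 39|head -1; python3 track.py 6.77
```

```text
r 36.7883921174969 ang 236.68916127843767 yaw 234.72600319343326 z 185.7251191615526 F [ 1.8 -3.2  8.4] T [-0.53 -0.54  0.12] j7 1.79
3.14 housing (5.1, 0.953) pad (3.7, 0.734)
4.54 housing (3.0, 0.953) pad (1.6, 0.693)
h mod pi 0.48901636842227525
```

play_rows([
  [0,[0,0,0],0],
  [0,[0,0,0],0],
  [0,[0,0,0],0],
  [0,[0,0,0],0],
  [0,[0,0,-40],0],
  [0,[0,0,-90],0],
  [0,[0,0,-110],0],
  [0,[0,0,-110],0],
  [0,[0,0,-110],0],
])

```text
t: 22.0
tool_pos: [556.6, 157.4, 294.2]
eef_rot: [[-0.579, -0.815, -0.0], [-0.815, 0.579, -0.0], [0.0, -0.0, -1.0]]
contact_force: [0.3, -0.5, -0.3]
opening: 44.1
gripper_force: 0.0
```

```bash
python3 track.py end
python3 - <<'E'
import cv2,numpy as np
cv2.imwrite("pics/end.png",np.hstack([cv2.resize(cv2.imread(f"pics/foot_{n}.png")[140:225,185:280],(390,349),interpolation=cv2.INTER_CUBIC) for n in("6.28","end")]))
E
```

```text
3.14 housing (5.0, 0.948) pad (3.5999999999999996, 0.752)
4.54 housing (3.0, 0.95) pad (1.6, 0.763)
h mod pi 0.49092827763348
```

View pics/end.png

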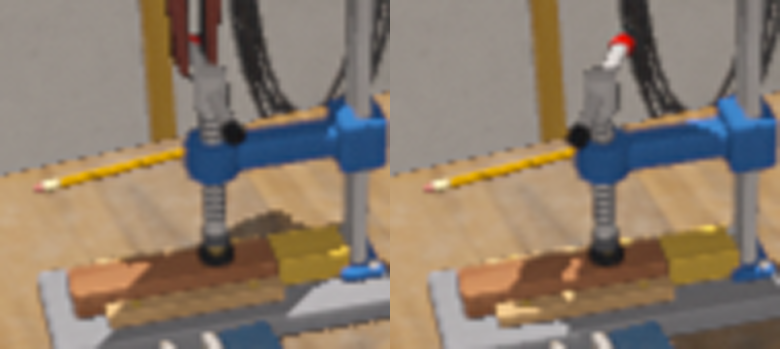

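The end picture shows the blank flush with the brass stop, the pad on the blank and the handle free of the gripper. The estimated load is about 40 N, so I'm handing in.

```bash
python3 -c "
from rig import ctrl
print(ctrl.close_job())"
```

```text
the job is handed in; nothing more can be done
None
```

I handed the job in at about 22 s on the robot's clock, but no verdict came back. In the last picture the blank sits flush against the brass stop, the foot is pressing it at about 40 N (estimated by tracking the foot in the side camera), and the handle is released with the gripper clear.

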